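# Size a shouldered pin in a ring gauge

### The job

Size the pin that stands alone in the single stand: put its shank right through the rings of the gauge one after another, from the widest towards the narrowest, until one stops it, feeling gently and never forcing it. Then leave it standing fully home, shoulder down on the ring, in the narrowest ring that let it through. The two pins in the double rest stay where they are.

Things in the scene. Friction and masses are not known exactly. Their poses are not given: they have to be found in the camera images.
- gauge: fixed aluminium ring gauge: a bar 70 x 266 mm on two end feet with four steel rings in a row, 60 mm apart, each 43 mm outside, 14 mm high, top face 55 mm above the table, open below. Origin: centre of its underside; y along the row towards the widest ring, z up. Bores 30, 26, 22, 18 mm from +y to -y. Each ring is clamped a little off-centre in its seat
- seat_1 (a point): centre, at the level of the ring's top face, of the seat of the first ring (widest, at the bar's +y end), bore 30 mm. The ring's own centre lies up to 5 mm off it along the bar's x and y, unmeasured. Rings do not yield sideways: a nose less than 2.5 mm off is led in by its cone, one farther off can land on the rim as if stopped: lift and try beside it
- seat_2 (a point): centre, at the level of the ring's top face, of the seat of the second ring (next to the widest), bore 26 mm. The ring's own centre lies up to 5 mm off it along the bar's x and y, unmeasured. Shanks 2 mm or more thinner than the bore pass; a ring too narrow stops the nose at most 10 mm below its top
- seat_3 (a point): centre, at the level of the ring's top face, of the seat of the third ring (next to the narrowest), bore 22 mm. The ring's own centre lies up to 5 mm off it along the bar's x and y, unmeasured. Each ring is spring-backed: it sinks only beyond 3 N of downward load, 3 N more per mm, hard stop at 5 mm
- seat_4 (a point): centre, at the level of the ring's top face, of the seat of the fourth ring (narrowest, at the -y end), bore 18 mm. The ring's own centre lies up to 5 mm off it along the bar's x and y, unmeasured. More than 22 N between pin and gauge is forcing it
- pin_a: one of 3 steel pins alike from above, shank diameter 20, 24 or 28 mm (all differ, which is not told). Origin: centre of the nose's underside, 8 mm over the table when in a stand; z up the axis. Shank z 0-32 mm, the lowest 2 mm a lead-in cone to a flat tip 3 mm thinner; flat shoulder flange 40 mm wide, z 32-37; round grip 18 mm wide, z 37-73, to take from above. About 0.15 kg
- pin_b: one of 3 steel pins alike from above, shank diameter 20, 24 or 28 mm (all differ, which is not told). Origin: centre of the nose's underside, 8 mm over the table when in a stand; z up the axis. Shank z 0-32 mm, the lowest 2 mm a lead-in cone to a flat tip 3 mm thinner; flat shoulder flange 40 mm wide, z 32-37; round grip 18 mm wide, z 37-73, to take from above. About 0.15 kg
- pin_c: one of 3 steel pins alike from above, shank diameter 20, 24 or 28 mm (all differ, which is not told). Origin: centre of the nose's underside, 8 mm over the table when in a stand; z up the axis. Shank z 0-32 mm, the lowest 2 mm a lead-in cone to a flat tip 3 mm thinner; flat shoulder flange 40 mm wide, z 32-37; round grip 18 mm wide, z 37-73, to take from above. About 0.15 kg
- stand_seat (a point): centre of the mouth of the single stand, a fixed grey block 58 x 58 mm, 40 mm high, with one upright hole 33 mm wide right through; the pin to be sized stands here, its shank loose in the hole. z up
- rest_seat_1 (a point): centre of the mouth of one hole of the double rest, a fixed grey block 58 x 112 mm, 40 mm high, with two such holes 54 mm apart; another pin stands here and stays
- rest_seat_2 (a point): centre of the mouth of the other hole of the double rest; another pin stands here and stays

How it is judged:
By the outcome, as a careful person would: the job done as asked, in the order asked, and still so for the second after the job is handed in, with the robot touching nothing.
It also fails if it takes over 72 s, if anything falls off the work surface, if the arm or the gripper's body presses on something with over 40 N, if the wrist force passes 120 N, or if a joint passes its speed limit or range.

### The arm

A 7-joint arm with a two-finger parallel gripper is mounted at the origin on a cart in front of the work surface, level with it; the furniture and walls round the work are solid. World frame = base frame: x ahead of the robot, y to its left, z up, the work surface at z = 0. Lengths are in m, angles in degrees, forces in N, time in s.
With the tool pointing down it reaches from about 0.4 to 0.85 m from the base axis. Payload 10.4 kg.
Tool frame: the origin (TCP) lies between the finger pads; the fingertips stand 25 mm ahead of it and the grasp point (between the pads) lies 6 mm ahead of it; z points along the fingers, y is the direction in which the jaws open and shut (so a half turn about z gives the same grasp; the last joint's range is limited). The gripper opens to 87 mm and grips with 3 to 60 N. Pads are 19 mm wide; open, the fingers measure 117 mm over their backs; the gripper's body (75 mm by 190 mm) begins 51 mm behind the grasp point.
Start: joints at [72.387, 19.034, -3.707, 83.658, 1.238, 77.344, -5.071], TCP at [0.176, -0.6, 0.248] pointing down, gripper open.
Joint ranges: [-148.97, 148.97], [-28.65, 121.19], [-84.17, 76.75], [9.2, 138.47], [-72.65, 252.65], [3.7, 117.97], [-149.18, 149.18]. Speed limits (degrees/s): [127.2, 127.2, 159.86, 159.86, 180, 180, 180].

### API

Orientations are given as a 3x3 rotation matrix whose columns are the frame's x, y, z axes.
In Python, from rig import bot, vision, job gives the robot as it stands.
- The arm moves only by the tool play_rows, never from a script. Its argument "steps" is a list of rows, each a list of 7 numbers: the shift along the tool's x, y, z in m, then the turn, a rotation vector about the tool's x, y, z in degrees, then the opening in per cent of the stroke, from 0 (shut) to 100 (fully open). In form: [[tx, ty, tz, ax, ay, az, gripper], ...]. A call has 1 to 12 rows; each row shifts and turns the pose as measured when the row begins, along the tool's axes as they then stand; what a row does not reach is not made up. A row lasts 1/10 s, in which the tool goes at most 50 mm and 8.59 degrees, less where a joint would pass 70% of its speed; a pose out of reach is approached as far as the arm can. A call with a gripper value outside its range is refused whole. The fingers move at their own pace and stop on an object; "grip_force" is the grip in N (left out, the last holds). Time passes only in rows, so rows that do not move let the fingers close. It gives the time, the measured TCP pose, the force and the opening at its end, in the units of the state.
- bot.get_obs(): the state, without advancing time (a new reading comes with each control period).
- vision.capture(name): name is "scene" or "top" or "wrist"; returns (picture, depth): 420x560x3 uint8, blue, green, red; 420x560 float32, m along the optical axis (not along the pixel's ray), 0 where there is no reading.
- vision.camera_model(name): a dict with "fx", "fy", "cx", "cy" (pixels), "dist_coeffs" ([k1, k2, p1, p2, k3] as OpenCV has them; the pictures are not rectified), "xyz" and "orientation" of the camera in the world. Camera axes: x right, y up, looking along -z (the intrinsics and any distortion apply to the point x, -y, -z); pixel columns grow to the right and rows downward; lengths in m; the calibration is good to about 2 mm. A picture is of the moment at which its call begins: read the wrist's pose just before it. camera_model takes no time and is no camera call; for the wrist camera it gives the pose at the moment of the call.
- job.finish_job(): hands the job in, once; it reports no verdict.
The state is a dict: "clock": time; "joints": joint angles; "qd": joint speeds; "joint_efforts": joint torques, N m; "tool_pos": TCP position; "orientation": TCP orientation; "contact_force": force on the tool from outside, world axes, zero at the start; "wrist_torque": the same for the moment, N m; "opening": finger opening in m.
Only numpy, scipy, OpenCV 4.12 (cv2) and the standard library are available. Lean on these libraries where they do the work, as an engineer would, in place of code of your own. Each camera call takes 0.05 s, during which the arm holds its last target.

## Working session

There is one attempt and no reset: what is moved stays moved. The work goes in short steps, Python scripts to look and compute and a tool call to move; the robot and the scene stay as the last step left them, time stands still between calls to the robot, and variables do not carry over. Pictures are saved under pics/ and viewed, and the job is handed in when it is done.

Besides the shell and the picture viewer there is one more tool, called as a command line: name --pt "numbers of a row" for each row, then --argument value for the rest. play_rows: Moves the arm, as the interface text tells. Its arguments: {"type":"object","properties":{"steps":{"type":"array","items":{"type":"array","items":{"type":"number"}}},"grip_force":{"type":"number"}},"required":["steps"]}

```bash
ls; mkdir -p pics; python3 - <<'E'
from rig import bot, vision, job
import cv2, numpy as np
print({k:np.round(v,3).tolist() for k,v in bot.get_obs().items()})
for n in ["scene","top"]:
    p,d=vision.capture(n); cv2.imwrite(f"pics/{n}0.png",p); np.save(f"pics/{n}0.npy",d)
    print(n,vision.camera_model(n))
E
```

```text
pics
{'clock': 0.0, 'joints': [72.388, 19.074, -3.706, 83.705, 1.236, 77.343, -5.072], 'qd': [-0.087, 0.038, -0.042, -0.044, -0.06, -0.062, -0.007], 'joint_efforts': [-0.0, -62.326, 0.024, -38.99, -0.061, 0.04, 0.0], 'tool_pos': [0.175, -0.599, 0.247], 'orientation': [[0.96, 0.281, -0.0], [0.281, -0.96, 0.001], [-0.0, -0.001, -1.0]], 'contact_force': [-0.337, -0.025, -0.397], 'wrist_torque': [0.005, 0.034, -0.057], 'opening': 0.087}
scene {'fx': 473.8831354776225, 'fy': 473.8831354776225, 'cx': 278.17919683717827, 'cy': 215.9869808356678, 'dist_coeffs': array([-0.01615224,  0.        ,  0.        ,  0.        ,  0.        ]), 'xyz': array([0.09751728, 0.88800835, 0.87219436]), 'orientation': array([[-0.90927108,  0.26008492, -0.32493374],
       [-0.41583463, -0.53479408,  0.73557926],
       [ 0.01754043,  0.80395965,  0.59442511]])}
top {'fx': 445.87907975167815, 'fy': 445.87907975167815, 'cx': 275.7889252233548, 'cy': 204.1335504062944, 'dist_coeffs': array([-0.01216,  0.     ,  0.     ,  0.     ,  0.     ]), 'xyz': array([ 0.35481487, -0.07451917,  1.28911654]), 'orientation': array([[ 0.01117071,  0.98951992, -0.14396372],
       [-0.9999325 ,  0.01059417, -0.00477074],
       [-0.00319557,  0.14400729,  0.98957147]])}
```

View pics/scene0.png

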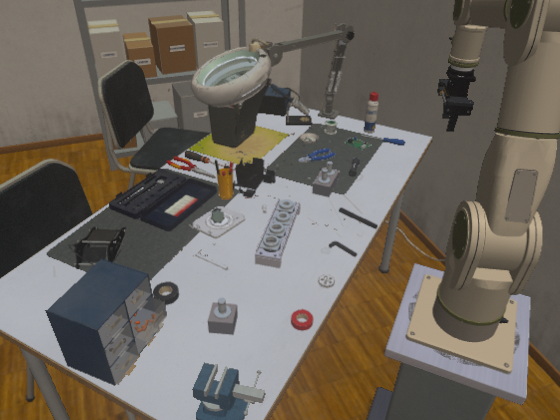

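View pics/top0.png

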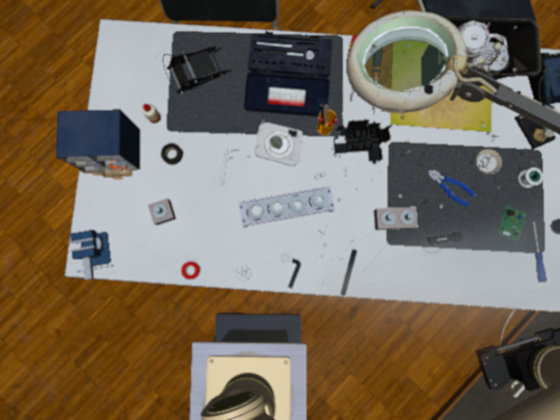

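```bash
cat > h.py <<'E'
import cv2, numpy as np
def K(m): return np.array([[m['fx'],0,m['cx']],[0,m['fy'],m['cy']],[0,0,1]])
def ray(m,uv):
    p=cv2.undistortPoints(np.array(uv,float).reshape(-1,1,2),K(m),np.array(m['dist_coeffs'])).reshape(-1,2)
    c=np.c_[p[:,0],-p[:,1],-np.ones(len(p))]
    return c@np.array(m['orientation']).T
def atz(m,uv,z):
    r=ray(m,uv); o=np.array(m['xyz']); t=(z-o[2])/r[:,2]
    return o+r*t[:,None]
def atd(m,uv,d):
    return np.array(m['xyz'])+ray(m,uv)*np.array(d).reshape(-1,1)
def proj(m,P):
    c=(np.atleast_2d(P)-np.array(m['xyz']))@np.array(m['orientation'])
    q=np.c_[c[:,0],-c[:,1],-c[:,2]]
    return cv2.projectPoints(q,np.zeros(3),np.zeros(3),K(m),np.array(m['dist_coeffs']))[0].reshape(-1,2)
E
python3 - <<'E'
from rig import vision
import cv2
p=cv2.imread("pics/top0.png")
a=cv2.resize(p[180:240,225:345],None,fx=6,fy=6,interpolation=cv2.INTER_CUBIC)
b=cv2.resize(p[190:235,140:185],None,fx=5,fy=5,interpolation=cv2.INTER_CUBIC)
c=cv2.resize(p[195:240,365:425],None,fx=5,fy=5,interpolation=cv2.INTER_CUBIC)
import numpy as np
o=np.zeros((590,720,3),np.uint8); o[:360]=a; o[362:362+225,:225]=b; o[362:587,300:600]=c
cv2.imwrite("pics/crop0.png",o)
E
```

```text
(no output)
```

View pics/crop0.png

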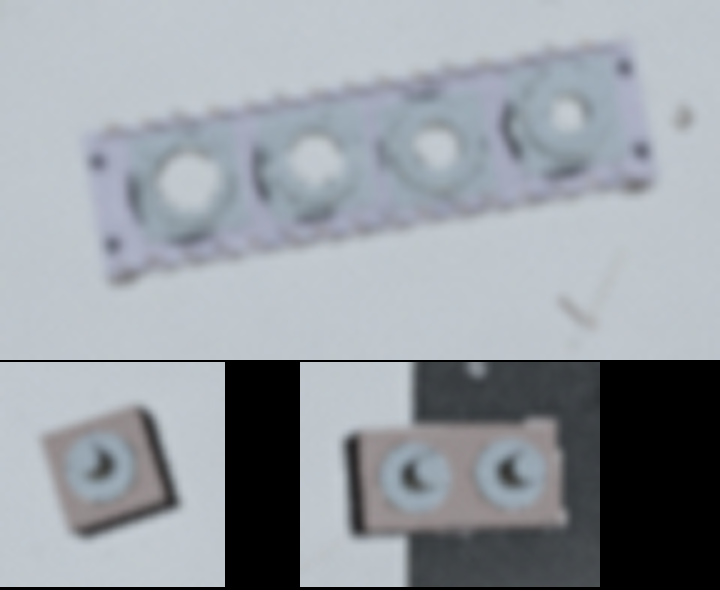

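```bash
python3 - <<'E'
from rig import vision,bot
from h import *
m=vision.camera_model("top"); d=np.load("pics/top0.npy")
print("pin",atz(m,[(159.2,210.4)],.045).round(4))
r=atz(m,[(255.9,209.8),(276.8,206.3),(296.9,204.3),(319.1,199.3)],.055);print(r.round(4)); print(np.diff(r,axis=0).round(4))
c=np.array([(82,135),(632,38),(657,180),(105,275)])/6+[225,180]-.5
g=atz(m,c,.045);print("bar corners",g.round(4))
print("rest",atz(m,[(415/5+365-60-.5,(476-362)/5+195-.5),(511/5+305-.5,(472-362)/5+195-.5)],.045).round(4))
for uv in [(159,208),(250,203),(150,200)]: print(uv,d[uv[1],uv[0]], atd(m,[uv],d[uv[1],uv[0]]).round(3))
w=vision.camera_model("wrist"); o=bot.get_obs()
R=np.array(o['orientation']); print("cam in tool",R.T@(w['xyz']-o['tool_pos']), (R.T@w['orientation']).round(4), {k:w[k] for k in('fx','cx','cy','dist_coeffs')})
E
```

```text
pin [[0.5144 0.2599 0.045 ]]
[[ 0.5178 -0.0132  0.055 ]
 [ 0.5283 -0.0715  0.055 ]
 [ 0.5345 -0.1276  0.055 ]
 [ 0.5493 -0.1897  0.055 ]]
[[ 0.0105 -0.0582  0.    ]
 [ 0.0063 -0.0561  0.    ]
 [ 0.0148 -0.0621  0.    ]]
bar corners [[ 0.5408  0.0377  0.045 ]
 [ 0.5899 -0.2212  0.045 ]
 [ 0.5223 -0.2325  0.045 ]
 [ 0.4748  0.0255  0.045 ]]
rest [[ 0.5018 -0.3826  0.045 ]
 [ 0.5046 -0.4366  0.045 ]]
(159, 208) 1.2199368 [[0.516 0.251 0.081]]
(250, 203) 1.2563107 [[0.538 0.004 0.047]]
(150, 200) 1.309473 [[ 0.551  0.302 -0.004]]
cam in tool [ 0.07730904 -0.0007154  -0.13801765] [[-6.000e-04  9.597e-01  2.809e-01]
 [ 1.000e+00  5.000e-04  4.000e-04]
 [ 3.000e-04  2.809e-01 -9.597e-01]] {'fx': 359.1821669561008, 'cx': 279.58534642748145, 'cy': 204.1216602587415, 'dist_coeffs': array([-0.09419772,  0.        ,  0.        ,  0.        ,  0.        ])}
```

play_rows --pt "0.02 -0.015 0 0 0 0 100" --pt "0.038 -0.029 0 0 0 0 100" --pt "0.038 -0.029 0 0 0 0 100" --pt "0.038 -0.029 0 0 0 0 100" --pt "0.038 -0.029 0 0 0 0 100" --pt "0.038 -0.029 0 0 0 0 100" --pt "0.038 -0.029 0 0 0 0 100" --pt "0.038 -0.029 0 0 0 0 100" --pt "0.038 -0.029 0 0 0 0 100" --pt "0.038 -0.029 0 0 0 0 100" --pt "0.038 -0.029 0 0 0 0 100" --pt "0.02 -0.015 0 0 0 0 100"

```text
clock: 1.3
tool_pos: [0.4952, -0.1605, 0.2422]
orientation: [[0.962, 0.272, -0.006], [0.272, -0.962, 0.004], [-0.005, -0.005, -1.0]]
contact_force: [0.6, -0.4, -0.2]
opening: 0.0869
```

```bash
cat >> h.py <<'E'
from scipy.spatial.transform import Rotation as Ro
def Rt(yaw):
    c,s=np.cos(np.radians(yaw)),np.sin(np.radians(yaw))
    return np.array([[c,s,0],[s,-c,0],[0,0,-1.]])
def delta(o,P,yaw):
    R=np.array(o['orientation']); 
    return (R.T@(np.array(P)-o['tool_pos'])).round(4),(Ro.from_matrix(R.T@Rt(yaw)).as_rotvec(degrees=True)).round(2)
def st(o): print("t",round(float(o['clock']),2),"pos",np.round(o['tool_pos'],4),"F",np.round(o['contact_force'],2),"op",round(float(o['opening']),4))
E
python3 - <<'E'
from rig import bot
from h import *
o=bot.get_obs(); st(o); print(delta(o,[.545,-.097,.25],10.3))
E
```

```text
t 1.3 pos [ 0.4952 -0.1605  0.2422] F [ 0.56 -0.43 -0.25] op 0.0869
(array([ 0.0651, -0.0477, -0.0079]), array([-0.3 ,  0.3 ,  5.46]))
```

play_rows --pt "0.033 -0.024 -0.004 -0.2 0.2 2.7 100" --pt "0.032 -0.024 -0.004 -0.1 0.1 2.7 100" --pt "0 0 0 0 0 0 100"

```text
clock: 1.6
tool_pos: [0.5488, -0.0908, 0.2494]
orientation: [[0.983, 0.181, -0.001], [0.181, -0.983, 0.002], [-0.0, -0.002, -1.0]]
contact_force: [-0.7, 0.4, -0.8]
opening: 0.087
```

```bash
python3 - <<'E'
from rig import bot,vision
from h import *
import pickle
o=bot.get_obs(); m=vision.camera_model("wrist"); p,d=vision.capture("wrist"); st(o)
cv2.imwrite("pics/w1.png",p); np.save("pics/w1.npy",d); pickle.dump((o,m),open("pics/w1.pkl","wb"))
print(np.round(o['orientation'],4))
E
```

```text
t 1.6 pos [ 0.5488 -0.0908  0.2494] F [-0.69  0.37 -0.83] op 0.087
[[ 9.835e-01  1.811e-01 -8.000e-04]
 [ 1.811e-01 -9.835e-01  2.000e-03]
 [-4.000e-04 -2.100e-03 -1.000e+00]]
```

View pics/w1.png

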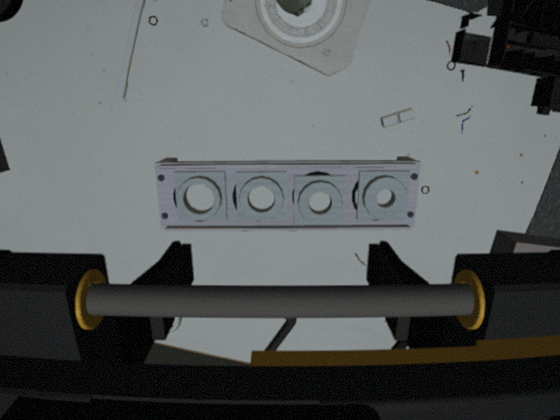

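```bash
python3 - <<'E'
import cv2
p=cv2.imread("pics/w1.png")
a=cv2.resize(p[150:240,150:290],None,fx=5.6,fy=5.6,interpolation=cv2.INTER_CUBIC)
b=cv2.resize(p[150:240,285:425],None,fx=5.6,fy=5.6,interpolation=cv2.INTER_CUBIC)
cv2.imwrite("pics/w1a.png",a);cv2.imwrite("pics/w1b.png",b)
E
```

```text
(no output)
```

View pics/w1a.png

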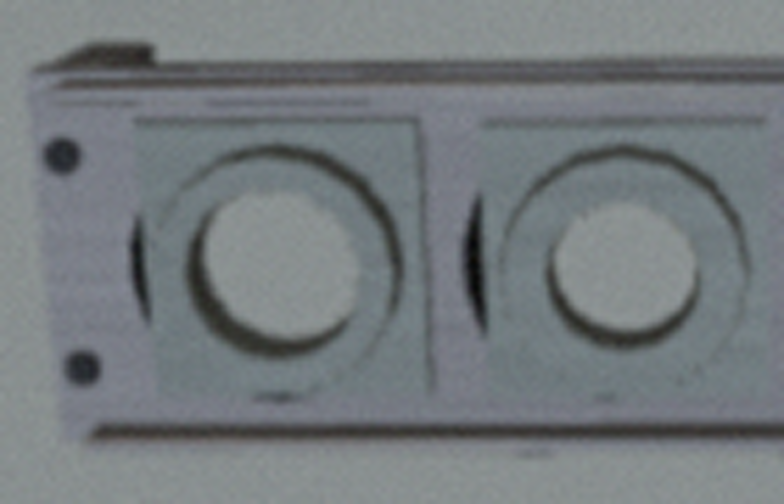

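View pics/w1b.png

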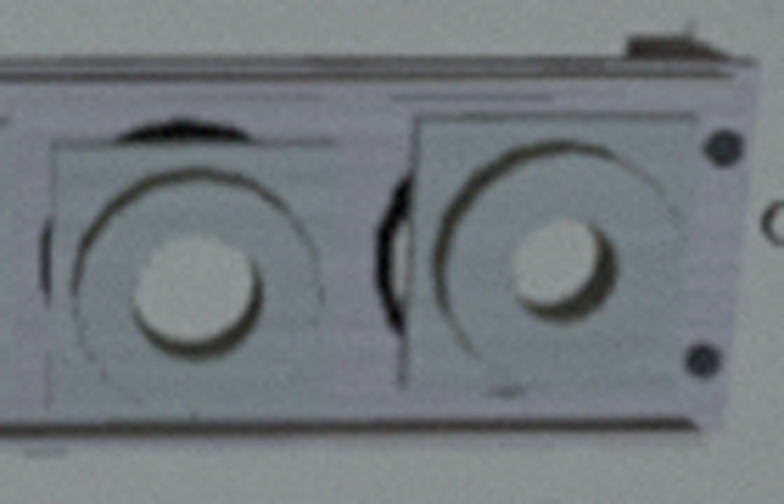

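```bash
python3 - <<'E'
import pickle
from h import *
o,m=pickle.load(open("pics/w1.pkl","rb"));d=np.load("pics/w1.npy")
r=atz(m,[(198.3,198.3),(260.8,198.8),(319.9,202.6),(385.5,197.6)],.055);print(r.round(4))
print("scale", (m['xyz'][2]-.055)/m['fx'])
# depth check on ring tops and table
for uv in [(198,178),(245,198),(300,205),(407,198),(290,100),(400,270)]:
    print(uv, atd(m,[uv],d[uv[1],uv[0]]).round(4))
# bar corners at z=~.05 from crop
c=np.array([(30,72),(785+150,0)])
scr=np.array([(62,155),(83,368),(724+135*5.6,147),(702+135*5.6,360)])/5.6+150-.41
s=atz(m,scr,.046);print("screws",s.round(4), "mid",s.mean(0).round(4))
v=(s[0]+s[1]-s[2]-s[3])/2; print("bar y", v/np.linalg.norm(v), np.linalg.norm(v))
yb=v[:2]/np.linalg.norm(v[:2]); xb=np.array([yb[1],-yb[0]])
for q,y0 in zip(r,(.09,.03,-.03,-.09)): 
    e=q[:2]-s.mean(0)[:2]; print("off", round(1e3*e@xb,2), round(1e3*(e@yb-y0),2))
E
```

```text
[[ 0.5203 -0.015   0.055 ]
 [ 0.5307 -0.0745  0.055 ]
 [ 0.5373 -0.1312  0.055 ]
 [ 0.5537 -0.1927  0.055 ]]
scale 0.0009253631258325269
(198, 178) [[ 0.5402 -0.0124  0.0554]]
(245, 198) [[ 0.5289 -0.0594  0.0554]]
(300, 205) [[ 0.5319 -0.1126  0.0566]]
(407, 198) [[ 0.5573 -0.2135  0.0553]]
(290, 100) [[ 0.6262 -0.0862 -0.0007]]
(400, 270) [[ 0.5681 -0.1365  0.256 ]]
screws [[ 0.532   0.026   0.046 ]
 [ 0.4935  0.0187  0.046 ]
 [ 0.5784 -0.218   0.046 ]
 [ 0.5399 -0.2251  0.046 ]] mid [ 0.5359 -0.0996  0.046 ]
bar y [-0.18714516  0.98233227  0.        ] 0.24822282195351522
off 0.43 -3.98
off -0.46 -4.37
off -4.59 -1.25
off 0.07 -4.79
```

```bash
python3 - <<'E'
from rig import vision
from h import *
m=vision.camera_model("top"); d=np.load("pics/top0.npy")
vv,uu=np.mgrid[100:240,60:200]
P=atd(m,np.c_[uu.ravel(),vv.ravel()],d[100:240,60:200].ravel())
k=(P[:,2]>.03)
for y0 in np.arange(.16,.48,.02):
    q=P[k&(P[:,1]>y0)&(P[:,1]<y0+.02)]
    if len(q): print(round(y0,2),"x",q[:,0].min().round(3),q[:,0].max().round(3),"z",q[:,2].max().round(3), "minx z>.1", q[q[:,2]>.1,0].min().round(3) if (q[:,2]>.1).any() else None)
E
```

```text
0.22 x 0.491 0.544 z 0.045 minx z>.1 None
0.24 x 0.482 0.548 z 0.084 minx z>.1 None
0.26 x 0.476 0.543 z 0.084 minx z>.1 None
0.28 x 0.485 0.818 z 0.113 minx z>.1 0.794
0.3 x 0.782 0.82 z 0.102 minx z>.1 0.798
0.32 x 0.607 0.764 z 0.181 minx z>.1 0.607
0.34 x 0.605 0.765 z 0.182 minx z>.1 0.606
0.36 x 0.599 0.762 z 0.181 minx z>.1 0.605
0.38 x 0.599 0.763 z 0.181 minx z>.1 0.603
0.4 x 0.431 0.762 z 0.182 minx z>.1 0.431
0.42 x 0.428 0.762 z 0.182 minx z>.1 0.428
0.44 x 0.428 0.758 z 0.182 minx z>.1 0.431
0.46 x 0.428 0.759 z 0.182 minx z>.1 0.428
```

play_rows --pt "0.002 -0.02 0 0 0 0 100" --pt "0.003 -0.04 0 0 0 0 100" --pt "0.003 -0.04 0 0 0 0 100" --pt "0.003 -0.04 0 0 0 0 100" --pt "0.003 -0.04 0 0 0 0 100" --pt "0.003 -0.04 0 0 0 0 100" --pt "0.003 -0.04 0 0 0 0 100" --pt "0.003 -0.04 0 0 0 0 100" --pt "0.003 -0.02 0 0 0 0 100" --pt "0 0 0 0 0 0 100"

```text
clock: 2.65
tool_pos: [0.5137, 0.2229, 0.2444]
orientation: [[0.986, 0.165, -0.009], [0.165, -0.986, -0.006], [-0.01, 0.005, -1.0]]
contact_force: [0.1, 0.2, 0.5]
opening: 0.087
```

```bash
cat > snap.py <<'E'
import sys,pickle
from rig import bot,vision
from h import *
def snap(n):
    o=bot.get_obs(); m=vision.camera_model("wrist"); p,d=vision.capture("wrist"); st(o); print(np.round(o['orientation'],4).tolist())
    cv2.imwrite(f"pics/{n}.png",p); np.save(f"pics/{n}.npy",d); pickle.dump((o,m),open(f"pics/{n}.pkl","wb"))
    return o,m,p,d
E
python3 - <<'E'
from snap import *
o,m,p,d=snap("w2")
print(delta(o,[.514,.26,.15],10.3))
E
```

```text
t 2.65 pos [0.5137 0.2229 0.2444] F [0.09 0.19 0.51] op 0.087
[[0.9863, 0.1649, -0.0087], [0.1648, -0.9863, -0.0062], [-0.0096, 0.0047, -0.9999]]
(array([ 0.0073, -0.037 ,  0.0941]), array([ 0.27,  0.55, -0.81]))
```

View pics/w2.png

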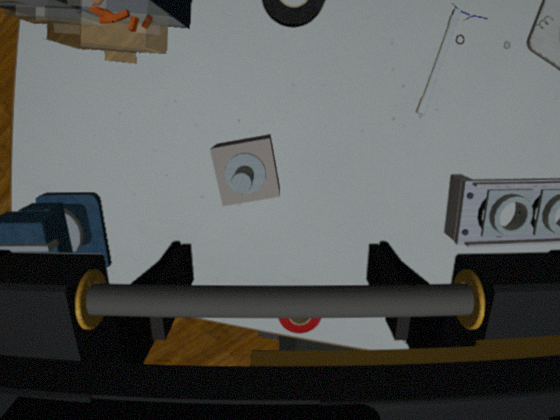

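play_rows --pt "0.004 -0.02 0.02 0.1 0.2 -0.4 100" --pt "0.003 -0.017 0.035 0.1 0.2 -0.4 100" --pt "0 0 0.03 0 0 0 100" --pt "0 0 0.005 0 0 0 100" --pt "0 0 0 0 0 0 100"

```text
clock: 3.2
tool_pos: [0.5188, 0.2479, 0.1517]
orientation: [[0.986, 0.166, 0.0], [0.166, -0.986, -0.008], [-0.001, 0.008, -1.0]]
contact_force: [0.5, -0.2, 0.7]
opening: 0.0871
```

```bash
python3 - <<'E'
from snap import *
o,m,p,d=snap("w3")
print(delta(o,[.514,.26,.15],10.3))
print(proj(m,[[.514,.26,.045],[.514,.26,.081]]))
E
```

```text
t 3.2 pos [0.5188 0.2479 0.1517] F [ 0.48 -0.24  0.69] op 0.0871
[[0.9862, 0.1656, 0.0], [0.1656, -0.9862, -0.0079], [-0.0013, 0.0078, -1.0]]
(array([-0.0028, -0.0127,  0.0017]), array([ 0.45,  0.08, -0.77]))
[[261.77808721 215.11561284]
 [259.46519755 233.18512296]]
```

View pics/w3.png

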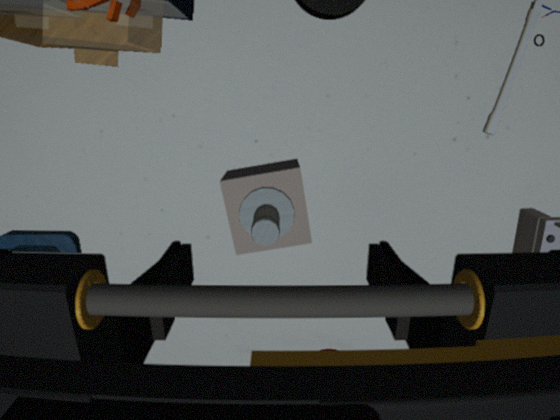

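```bash
python3 - <<'E'
import cv2
p=cv2.imread("pics/w3.png")
a=cv2.resize(p[170:260,210:320],None,fx=6,fy=6,interpolation=cv2.INTER_CUBIC)
cv2.imwrite("pics/w3a.png",a)
E
```

```text
(no output)
```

View pics/w3a.png

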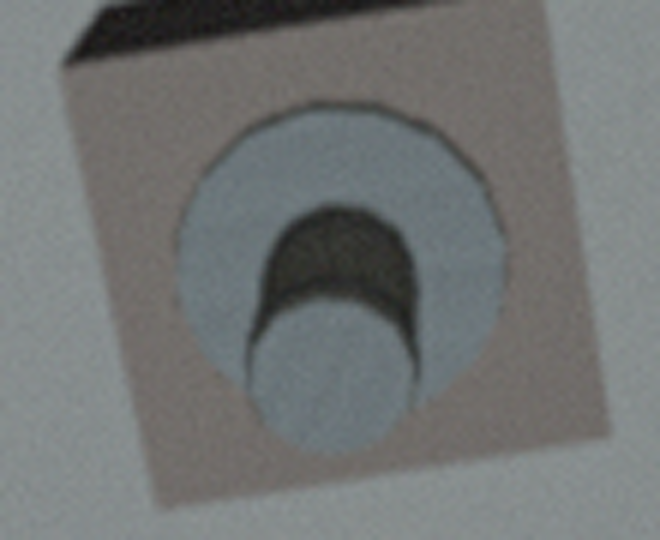

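```bash
python3 - <<'E'
import pickle
from h import *
o,m=pickle.load(open("pics/w3.pkl","rb"))
print(atz(m,[(264.9,232.25)],.081).round(4),atz(m,[(266.25,212.9)],.045).round(4))
P=atz(m,[(264.9,232.25)],.081)[0]; P2=atz(m,[(266.25,212.9)],.045)[0]
print(delta(o,[P[0],P[1],.12],10.3))
E
```

```text
[[0.5152 0.2568 0.081 ]] [[0.5162 0.2571 0.045 ]]
(array([-0.0021, -0.0096,  0.0317]), array([ 0.45,  0.08, -0.77]))
```

play_rows --pt "-0.002 -0.009 0.01 0.4 0.1 -0.8 100" --pt "0 0 0.02 0 0 0 100" --pt "0 0 0 0 0 0 100"

```text
clock: 3.55
tool_pos: [0.5179, 0.2559, 0.1246]
orientation: [[0.984, 0.177, 0.007], [0.177, -0.984, 0.001], [0.007, -0.0, -1.0]]
contact_force: [-1.0, -0.6, 0.6]
opening: 0.087
```

```bash
python3 - <<'E'
from rig import bot
from h import *
o=bot.get_obs(); st(o); print(delta(o,[.5157,.257,.076],10.3))
E
```

```text
t 3.55 pos [0.5179 0.2559 0.1246] F [-0.98 -0.62  0.59] op 0.087
(array([-0.0023, -0.0015,  0.0485]), array([-0.  , -0.39, -0.09]))
```

play_rows --pt "-0.002 -0.001 0.02 0 -0.4 0 100" --pt "0 0 0.018 0 0 0 100" --pt "0 0 0.004 0 0 0 100" --pt "0 0 0 0 0 0 100"

```text
clock: 3.95
tool_pos: [0.5172, 0.2581, 0.084]
orientation: [[0.984, 0.178, 0.004], [0.178, -0.984, 0.002], [0.004, -0.002, -1.0]]
contact_force: [-0.7, -0.3, -0.3]
opening: 0.0871
```

```bash
python3 - <<'E'
from rig import bot
from h import *
o=bot.get_obs(); st(o); print(delta(o,[.5157,.257,.076],10.3))
E
```

```text
t 3.95 pos [0.5172 0.2581 0.084 ] F [-0.74 -0.33 -0.32] op 0.0871
(array([-0.0017,  0.0009,  0.008 ]), array([-0.1 , -0.23, -0.04]))
```

play_rows --pt "-0.002 0.001 0.006 -0.1 -0.2 0 100" --pt "0 0 0.002 0 0 0 100" --pt "0 0 0 0 0 0 100"

```text
clock: 4.25
tool_pos: [0.516, 0.2572, 0.0772]
orientation: [[0.984, 0.178, 0.002], [0.178, -0.984, 0.001], [0.002, -0.0, -1.0]]
contact_force: [-0.3, 0.7, 0.2]
opening: 0.0872
```

```bash
python3 - <<'E'
from rig import bot
from h import *
o=bot.get_obs(); st(o); print(delta(o,[.5157,.257,.076],10.3))
E
```

```text
t 4.25 pos [0.516  0.2572 0.0772] F [-0.3   0.65  0.23] op 0.0872
(array([-0.0004,  0.0002,  0.0012]), array([-0.02, -0.14, -0.04]))
```

play_rows --pt "0 0 0 0 0 0 10" --pt "0 0 0 0 0 0 10" --pt "0 0 0 0 0 0 10" --pt "0 0 0 0 0 0 10" --pt "0 0 0 0 0 0 10" --pt "0 0 0 0 0 0 10" --pt "0 0 0 0 0 0 10" --pt "0 0 0 0 0 0 10" --grip_force 25

```text
clock: 5.05
tool_pos: [0.5167, 0.2575, 0.0784]
orientation: [[0.984, 0.178, 0.004], [0.178, -0.984, 0.001], [0.004, -0.001, -1.0]]
contact_force: [0.2, 0.3, -0.4]
opening: 0.0311
```

```bash
python3 - <<'E'
from snap import *
o,m,p,d=snap("w4")
E
```

```text
t 5.05 pos [0.5167 0.2575 0.0784] F [ 0.18  0.27 -0.36] op 0.0311
[[0.984, 0.1781, 0.004], [0.1781, -0.984, 0.0014], [0.0042, -0.0007, -1.0]]
```

View pics/w4.png

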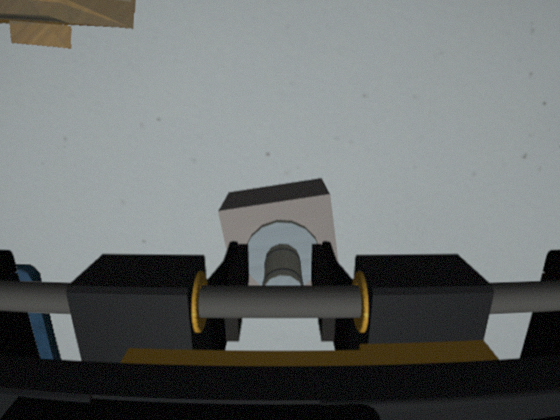

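play_rows --pt "-0.0005 0 0.002 0 -0.2 0 10" --pt "0 0 0 0 0 0 10" --pt "0 0 0 0 0 0 10" --pt "0 0 0 0 0 0 10" --pt "0 0 0 0 0 0 10"

```text
clock: 5.6
tool_pos: [0.5163, 0.2573, 0.0763]
orientation: [[0.984, 0.178, 0.0], [0.178, -0.984, 0.0], [0.0, -0.0, -1.0]]
contact_force: [0.5, 0.0, 0.7]
opening: 0.0174
```

```bash
python3 - <<'E'
from snap import *
o,m,p,d=snap("w5")
cv2.imwrite("pics/w5a.png",cv2.resize(p[160:330,200:360],None,fx=3.5,fy=3.5,interpolation=cv2.INTER_CUBIC))
E
```

```text
t 5.6 pos [0.5163 0.2573 0.0763] F [0.52 0.02 0.65] op 0.0174
[[0.984, 0.178, 0.0004], [0.178, -0.984, 0.0004], [0.0005, -0.0004, -1.0]]
```

View pics/w5a.png

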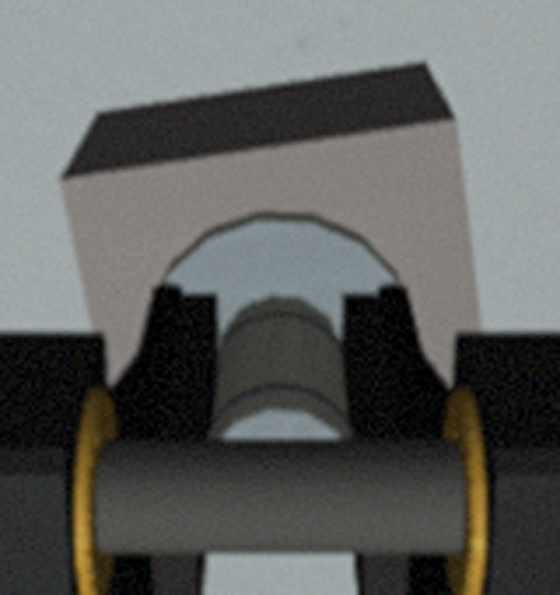

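```bash
python3 - <<'E'
from h import *
import pickle
for n,uv in (("w5",[(280.8,221.3)]),):
    o,m=pickle.load(open(f"pics/{n}.pkl","rb")); R=np.array(o['orientation'])
    P=atz(m,uv,.045)[0]; print((R.T@(P-o['tool_pos'])).round(4))
    # predicted flange outline overlay for pin at tool x offset dx
    p=cv2.imread(f"pics/{n}.png"); a=cv2.resize(p[160:330,200:360],None,fx=3.5,fy=3.5,interpolation=cv2.INTER_CUBIC)
    t=np.linspace(0,2*np.pi,200)
    for dx,c in ((0.0,(0,0,255)),(.002,(0,255,0))):
        for r,z in ((.02,.045),(.009,.045),(.009,.081)):
            q=np.c_[dx+r*np.cos(t),r*np.sin(t),np.zeros(200)]@R.T+o['tool_pos']; q[:,2]=z
            uvp=(proj(m,q)-[200,160]+.36)*3.5
            cv2.polylines(a,[np.int32(uvp)],True,c,1)
    cv2.imwrite("pics/w5b.png",a)
E
```

```text
[ 0.0188 -0.0002  0.0314]
```

View pics/w5b.png

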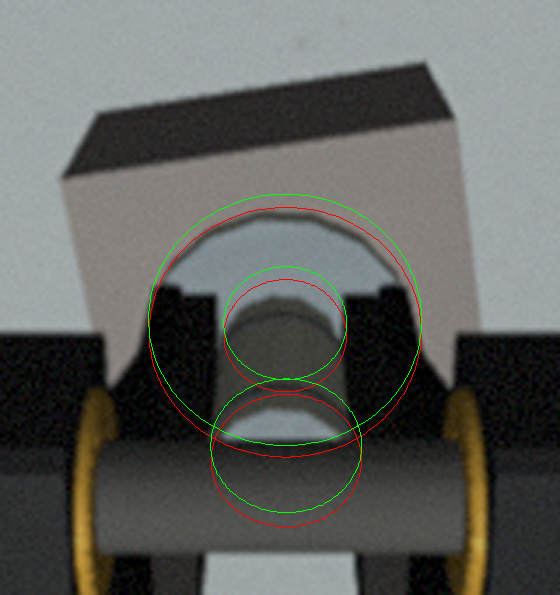

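play_rows --pt "0 0 -0.008 0 0 0 10" --pt "0 0 -0.02 0 0 0 10" --pt "0 0 -0.025 0 0 0 10" --pt "0 0 -0.025 0 0 0 10" --pt "0 0 0 0 0 0 10"

```text
clock: 6.15
tool_pos: [0.5148, 0.2571, 0.1572]
orientation: [[0.984, 0.179, -0.003], [0.179, -0.984, -0.0], [-0.003, -0.0, -1.0]]
contact_force: [0.6, 0.5, -1.3]
opening: 0.0171
```

```bash
python3 - <<'E'
from snap import *
o,m,p,d=snap("w6")
print(delta(o,[.5212,-.0148,.15],10.6))
cv2.imwrite("pics/w6a.png",cv2.resize(p[160:330,200:360],None,fx=3.5,fy=3.5,interpolation=cv2.INTER_CUBIC))
E
```

```text
t 6.15 pos [0.5148 0.2571 0.1572] F [ 0.6   0.49 -1.34] op 0.0171
[[0.9839, 0.1789, -0.0032], [0.1789, -0.9839, -0.0001], [-0.0032, -0.0005, -1.0]]
(array([-0.0423,  0.2687,  0.0072]), array([-0.03,  0.18, -0.29]))
```

View pics/w6a.png

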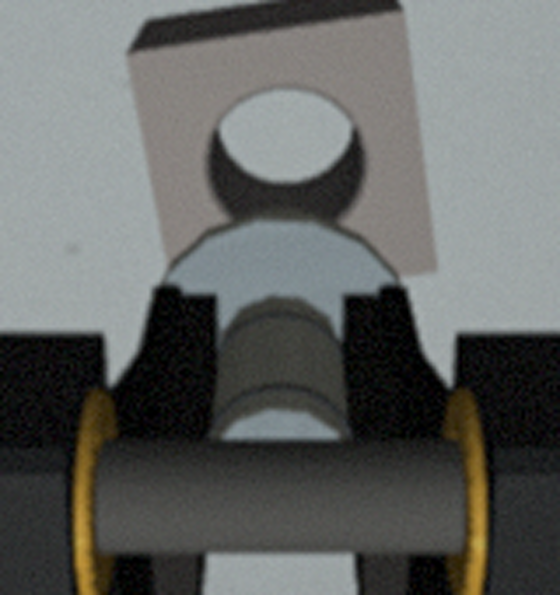

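play_rows --pt "-0.004 0.02 0 0 0.2 -0.2 10" --pt "-0.006 0.04 0.001 0 0 0 10" --pt "-0.006 0.04 0.001 0 0 0 10" --pt "-0.006 0.04 0.001 0 0 0 10" --pt "-0.006 0.04 0.001 0 0 0 10" --pt "-0.006 0.04 0.001 0 0 0 10" --pt "-0.004 0.025 0 0 0 0 10" --pt "0 0 0 0 0 0 10"

```text
clock: 7.0
tool_pos: [0.5159, -0.0006, 0.1417]
orientation: [[0.983, 0.185, -0.014], [0.185, -0.983, -0.0], [-0.013, -0.002, -1.0]]
contact_force: [0.1, -1.0, -2.0]
opening: 0.0174
```

```bash
python3 - <<'E'
from snap import *
o,m,p,d=snap("w7")
print(delta(o,[.5212,-.0148,.15],10.6))
E
```

```text
t 7.0 pos [ 0.5159 -0.0006  0.1417] F [ 0.07 -1.04 -2.03] op 0.0174
[[0.9826, 0.1854, -0.0136], [0.1854, -0.9827, -0.0], [-0.0133, -0.0025, -0.9999]]
(array([ 0.0024,  0.0149, -0.0084]), array([-0.14,  0.76,  0.09]))
```

View pics/w7.png

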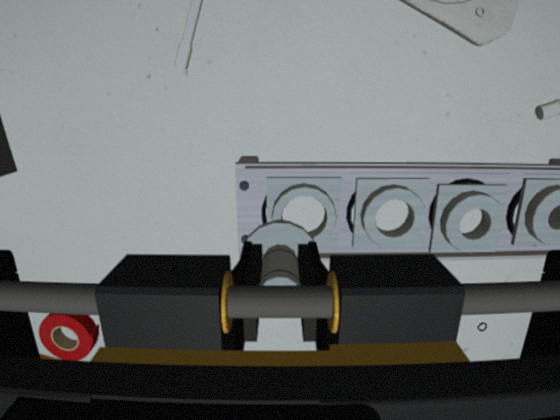

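```bash
cat > ov.py <<'E'
from h import *
import pickle
G=[(.5203,-.0150,.015),(.5307,-.0745,.013),(.5373,-.1312,.011),(.5537,-.1927,.009)]
def ov(n,out,c0,c1,r0,r1,f,G=G):
    o,m=pickle.load(open(f"pics/{n}.pkl","rb")); p=cv2.imread(f"pics/{n}.png")
    a=cv2.resize(p[r0:r1,c0:c1],None,fx=f,fy=f,interpolation=cv2.INTER_CUBIC); t=np.linspace(0,2*np.pi,200)
    for x,y,r in G:
        for rr,c in ((r,(0,0,255)),(.0215,(0,255,0))):
            q=np.c_[x+rr*np.cos(t),y+rr*np.sin(t),np.full(200,.055)]
            cv2.polylines(a,[np.int32(np.round((proj(m,q)-[c0,r0]+.5)*f-.5))],True,c,1)
    cv2.imwrite(out,a)
E
python3 -c "
from ov import *
ov('w7','pics/w7a.png',235,490,165,260,3.1)
ov('w7','pics/w7b.png',490,560,165,260,5)"
```

```text
(no output)
```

View pics/w7a.png

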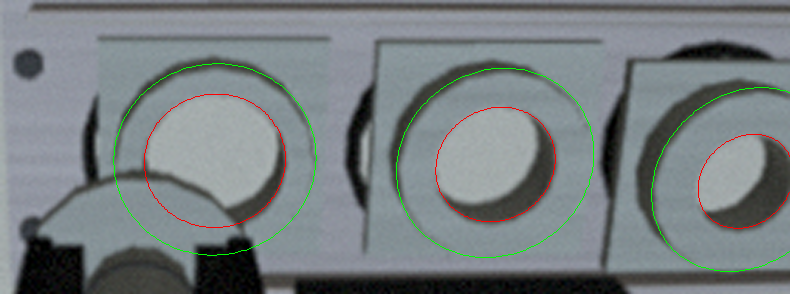

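play_rows --pt "0.002 0.012 0 -0.1 0.7 0 10" --pt "0 0.002 0 0 0 0 10" --pt "0 0 0 0 0 0 10"

```text
clock: 7.35
tool_pos: [0.5201, -0.0102, 0.1404]
orientation: [[0.982, 0.191, -0.002], [0.191, -0.982, 0.003], [-0.001, -0.003, -1.0]]
contact_force: [0.8, 0.5, -1.9]
opening: 0.0172
```

```bash
python3 - <<'E'
from snap import *
o,m,p,d=snap("w8")
print(delta(o,[.5212,-.0148,.128],10.6))
from ov import ov
ov('w8','pics/w8a.png',200,460,160,260,3)
E
```

```text
t 7.35 pos [ 0.5201 -0.0102  0.1404] F [ 0.76  0.53 -1.85] op 0.0172
[[0.9816, 0.1908, -0.0021], [0.1908, -0.9816, 0.0028], [-0.0015, -0.0031, -1.0]]
(array([0.0003, 0.0048, 0.0124]), array([-0.18,  0.09,  0.4 ]))
```

View pics/w8a.png

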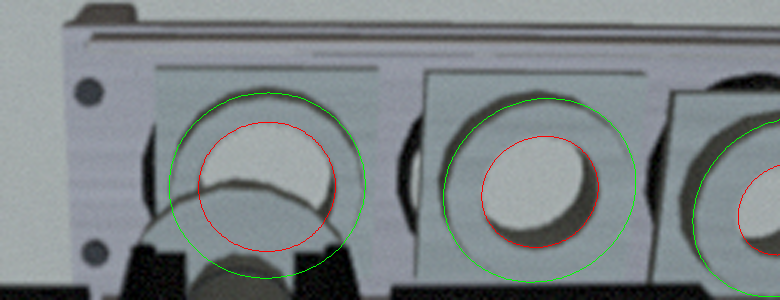

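play_rows --pt "0.0005 0.005 0.004 -0.2 0.1 0.4 10" --pt "0 0.001 0.005 0 0 0 10" --pt "0 0 0 0 0 0 10"

```text
clock: 7.7
tool_pos: [0.5218, -0.0148, 0.1305]
orientation: [[0.983, 0.186, 0.0], [0.186, -0.983, -0.0], [0.0, 0.0, -1.0]]
contact_force: [0.3, -0.9, -0.7]
opening: 0.0173
```

```bash
cat > q.py <<'E'
import sys
from rig import bot
from h import *
a=[float(v) for v in sys.argv[1:]]
o=bot.get_obs(); st(o); print("noseabs",round(o['tool_pos'][2]-.0683,4),delta(o,a[:3],a[3] if len(a)>3 else 10.6), "z",np.round(np.array(o['orientation'])[:2,2],4))
E
python3 q.py .5212 -.0148 .0935
```

```text
t 7.7 pos [ 0.5218 -0.0148  0.1305] F [ 0.32 -0.86 -0.73] op 0.0173
noseabs 0.0622 (array([-0.0006, -0.0001,  0.037 ]), array([ 0.02, -0.02,  0.11])) z [ 0.0005 -0.0003]
```

play_rows --pt "-0.0006 0 0.004 0 0 0 10" --pt "0 0 0.003 0 0 0 10" --pt "0 0 0.003 0 0 0 10" --pt "0 0 0 0 0 0 10"

```text
clock: 8.1
tool_pos: [0.5209, -0.0144, 0.1193]
orientation: [[0.982, 0.187, -0.0], [0.187, -0.982, -0.0], [-0.0, 0.0, -1.0]]
contact_force: [0.9, -0.0, -1.2]
opening: 0.0173
```

```bash
python3 q.py .5212 -.0148 .0935
```

```text
t 8.1 pos [ 0.5209 -0.0144  0.1193] F [ 0.94 -0.   -1.17] op 0.0173
noseabs 0.051 (array([0.0002, 0.0004, 0.0258]), array([0.  , 0.  , 0.15])) z [-0.     -0.0001]
```

play_rows --pt "0 0 0.004 0 0 0 10" --pt "0 0 0.004 0 0 0 10" --pt "0 0 0.004 0 0 0 10" --pt "0 0 0 0 0 0 10"

```text
clock: 8.5
tool_pos: [0.521, -0.0144, 0.1063]
orientation: [[0.982, 0.187, 0.0], [0.187, -0.982, -0.0], [0.0, 0.0, -1.0]]
contact_force: [0.8, -0.5, -1.8]
opening: 0.0176
```

```bash
python3 q.py .5212 -.0148 .0935
```

```text
t 8.5 pos [ 0.521  -0.0144  0.1063] F [ 0.81 -0.48 -1.8 ] op 0.0176
noseabs 0.038 (array([0.0001, 0.0005, 0.0128]), array([ 0.  , -0.  ,  0.15])) z [ 0. -0.]
```

play_rows --pt "0 0 0.004 0 0 0 10" --pt "0 0 0.004 0 0 0 10" --pt "0 0 0.003 0 0 0 10" --pt "0 0 0 0 0 0 10"

```text
clock: 8.9
tool_pos: [0.521, -0.0144, 0.0943]
orientation: [[0.982, 0.187, 0.0], [0.187, -0.982, -0.0], [0.0, 0.0, -1.0]]
contact_force: [-1.0, -0.0, -1.9]
opening: 0.0173
```

```bash
python3 q.py .5212 -.0148 .0935; python3 - <<'E'
from rig import vision
import cv2
p,d=vision.capture("scene"); cv2.imwrite("pics/s1.png",cv2.resize(p[170:280,200:350],None,fx=5,fy=5,interpolation=cv2.INTER_CUBIC))
E
```

```text
t 8.9 pos [ 0.521  -0.0144  0.0943] F [-0.97 -0.   -1.91] op 0.0173
noseabs 0.026 (array([0.0001, 0.0004, 0.0008]), array([ 0.  , -0.  ,  0.15])) z [ 0.     -0.0001]
```

View pics/s1.png

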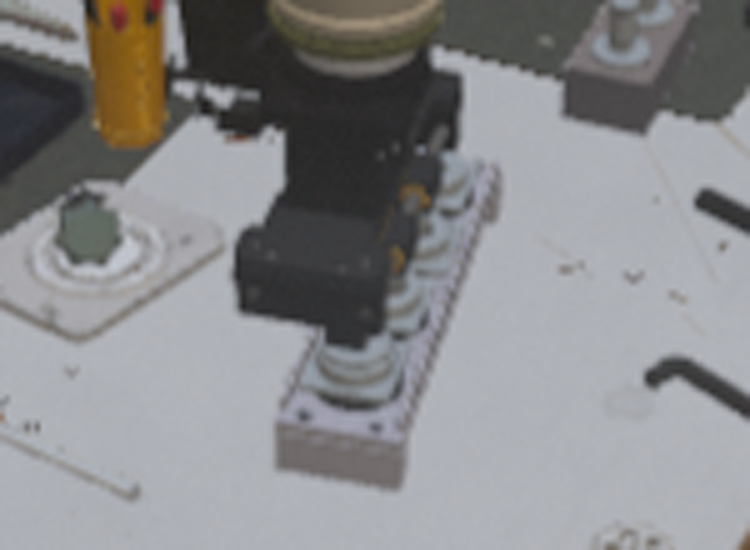

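play_rows --pt "0 0 -0.008 0 0 0 10" --pt "0 0 -0.016 0 0 0 10" --pt "0 0 -0.016 0 0 0 10" --pt "0 0 -0.004 0 0 0 10" --pt "0 0.02 0 0 0 0 10" --pt "0 0.03 0 0 0 0 10" --pt "0 0.009 0 0 0 0 10" --pt "0 0 0 0 0 0 10"

```text
clock: 9.75
tool_pos: [0.5332, -0.0729, 0.1431]
orientation: [[0.982, 0.189, 0.003], [0.189, -0.982, -0.0], [0.003, 0.001, -1.0]]
contact_force: [-0.2, 0.4, -2.5]
opening: 0.0172
```

```bash
python3 q.py .5316 -.0743 .13
```

```text
t 9.75 pos [ 0.5332 -0.0729  0.1431] F [-0.22  0.43 -2.47] op 0.0172
noseabs 0.0748 (array([-0.0019,  0.001 ,  0.0131]), array([ 0.05, -0.18,  0.29])) z [ 0.0032 -0.0003]
```

play_rows --pt "-0.002 0.001 0.005 0 -0.2 0.3 10" --pt "0 0 0.006 0 0 0 10" --pt "0 0 0 0 0 0 10"

```text
clock: 10.05
tool_pos: [0.5308, -0.0721, 0.1308]
orientation: [[0.983, 0.185, -0.001], [0.185, -0.983, -0.0], [-0.001, -0.0, -1.0]]
contact_force: [-0.0, 0.2, -1.1]
opening: 0.0173
```

```bash
python3 q.py .5316 -.0743 .12; python3 - <<'E'
from snap import *
snap("w9")
from ov import ov
ov('w9','pics/w9a.png',180,460,160,260,2.8)
E
```

```text
t 10.05 pos [ 0.5308 -0.0721  0.1308] F [-0.02  0.18 -1.07] op 0.0173
noseabs 0.0625 (array([0.0004, 0.0023, 0.0108]), array([-0.01,  0.07,  0.07])) z [-0.0012 -0.0001]
t 10.05 pos [ 0.5308 -0.0721  0.1308] F [-0.02  0.18 -1.07] op 0.0173
[[0.9827, 0.1851, -0.0012], [0.1851, -0.9827, -0.0001], [-0.0012, -0.0001, -1.0]]
```

View pics/w9a.png

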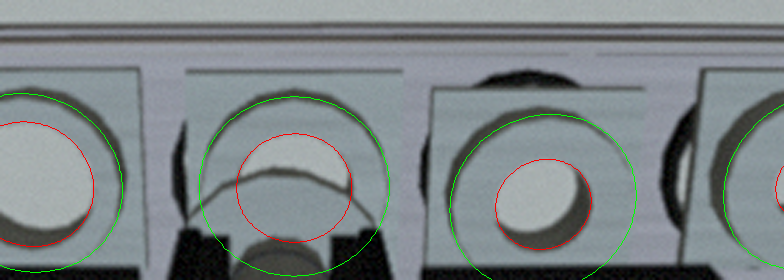

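play_rows --pt "0.0004 0.0023 0.002 0 0 0 10" --pt "0 0 0.002 0 0 0 10" --pt "0 0 0 0 0 0 10"

```text
clock: 10.4
tool_pos: [0.5318, -0.0732, 0.1268]
orientation: [[0.982, 0.187, -0.001], [0.187, -0.982, 0.0], [-0.001, -0.0, -1.0]]
contact_force: [0.1, 0.7, -1.4]
opening: 0.0175
```

```bash
python3 q.py .5316 -.0743 .12
```

```text
t 10.4 pos [ 0.5318 -0.0732  0.1268] F [ 0.13  0.68 -1.38] op 0.0175
noseabs 0.0585 (array([-0.0005,  0.0011,  0.0068]), array([-0.02,  0.05,  0.19])) z [-0.0008  0.0002]
```

play_rows --pt "-0.0005 0.001 0.001 0 0 0.2 10" --pt "0 0 0.002 0 0 0 10" --pt "0 0 0.002 0 0 0 10" --pt "0 0 0.002 0 0 0 10" --pt "0 0 0 0 0 0 10"

```text
clock: 10.9
tool_pos: [0.5316, -0.0743, 0.1194]
orientation: [[0.983, 0.183, -0.001], [0.183, -0.983, 0.0], [-0.0, -0.0, -1.0]]
contact_force: [-0.3, 0.2, -2.0]
opening: 0.0173
```

```bash
python3 q.py .5316 -.0743 .12
```

```text
t 10.9 pos [ 0.5316 -0.0743  0.1194] F [-0.28  0.17 -1.99] op 0.0173
noseabs 0.0511 (array([-0.    , -0.    , -0.0006]), array([-0.01,  0.03, -0.04])) z [-0.0005  0.0001]
```

play_rows --pt "0 0 0.002 0 0 0 10" --pt "0 0 0.002 0 0 0 10" --pt "0 0 0.001 0 0 0 10" --pt "0 0 0 0 0 0 10"

```text
clock: 11.3
tool_pos: [0.5316, -0.0743, 0.1139]
orientation: [[0.983, 0.183, -0.001], [0.183, -0.983, 0.0], [-0.001, -0.0, -1.0]]
contact_force: [0.8, -0.8, -2.2]
opening: 0.0175
```

```bash
python3 q.py .5316 -.0743 .12
```

```text
t 11.3 pos [ 0.5316 -0.0743  0.1139] F [ 0.8  -0.82 -2.2 ] op 0.0175
noseabs 0.0456 (array([-0.    ,  0.    , -0.0061]), array([-0.01,  0.03, -0.03])) z [-0.0006  0.0002]
```

play_rows --pt "0 0 0.002 0 0 0 10" --pt "0 0 0.002 0 0 0 10" --pt "0 0 0.002 0 0 0 10" --pt "0 0 0 0 0 0 10"

```text
clock: 11.7
tool_pos: [0.5316, -0.0743, 0.1074]
orientation: [[0.983, 0.183, -0.001], [0.183, -0.983, 0.0], [-0.0, -0.0, -1.0]]
contact_force: [0.3, 0.2, -1.8]
opening: 0.0171
```

```bash
python3 q.py .5316 -.0743 .12
```

```text
t 11.7 pos [ 0.5316 -0.0743  0.1074] F [ 0.34  0.16 -1.77] op 0.0171
noseabs 0.0391 (array([-0.    , -0.    , -0.0126]), array([-0.01,  0.03, -0.04])) z [-0.0005  0.0002]
```

Past 16 mm with no push back: ring 2 (26 mm) lets it through. I continue to near the shoulder.

play_rows --pt "0 0 0.004 0 0 0 10" --pt "0 0 0.004 0 0 0 10" --pt "0 0 0.004 0 0 0 10" --pt "0 0 0 0 0 0 10"

```text
clock: 12.1
tool_pos: [0.5315, -0.0743, 0.0941]
orientation: [[0.983, 0.183, -0.001], [0.183, -0.983, 0.0], [-0.001, -0.0, -1.0]]
contact_force: [0.6, -0.3, -2.0]
opening: 0.0172
```

```bash
python3 q.py .5316 -.0743 .12
```

```text
t 12.1 pos [ 0.5315 -0.0743  0.0941] F [ 0.65 -0.31 -2.04] op 0.0172
noseabs 0.0258 (array([ 0.0001, -0.    , -0.0259]), array([-0.02,  0.04, -0.04])) z [-0.0008  0.0002]
```

play_rows --pt "0 0 -0.008 0 0 0 10" --pt "0 0 -0.016 0 0 0 10" --pt "0 0 -0.014 0 0 0 10" --pt "0 0 0 0 0 0 10" --pt "-0.001 0.018 0 0 0 0 10" --pt "-0.002 0.028 0 0 0 0 10" --pt "-0.001 0.007 0 0 0 0 10" --pt "0 0 0 0 0 0 10"

```text
clock: 12.9
tool_pos: [0.5381, -0.1278, 0.1357]
orientation: [[0.983, 0.185, 0.001], [0.185, -0.983, -0.0], [0.001, 0.0, -1.0]]
contact_force: [0.1, 1.0, -1.6]
opening: 0.017
```

```bash
python3 q.py .5382 -.1310 .1285
```

```text
t 12.9 pos [ 0.5381 -0.1278  0.1357] F [ 0.08  1.01 -1.56] op 0.017
noseabs 0.0674 (array([-0.0005,  0.0031,  0.0072]), array([ 0.03, -0.07,  0.07])) z [ 0.0014 -0.0002]
```

play_rows --pt "-0.0005 0.003 0.003 0 0 0 10" --pt "0 0.0005 0.003 0 0 0 10" --pt "0 0 0 0 0 0 10" --pt "0 0 0 0 0 0 10"

```text
clock: 13.3
tool_pos: [0.538, -0.1289, 0.1286]
orientation: [[0.982, 0.188, 0.001], [0.188, -0.982, 0.001], [0.001, -0.001, -1.0]]
contact_force: [0.3, -0.0, -2.2]
opening: 0.017
```

```bash
python3 q.py .5382 -.1310 .1265; python3 - <<'E'
from snap import *
snap("w10")
from ov import ov
ov('w10','pics/w10a.png',180,460,160,260,2.8)
E
```

```text
t 13.3 pos [ 0.538  -0.1289  0.1286] F [ 0.29 -0.01 -2.21] op 0.017
noseabs 0.0603 (array([-0.0002,  0.0021,  0.0021]), array([-0.04, -0.04,  0.23])) z [0.0006 0.0009]
t 13.3 pos [ 0.538  -0.1289  0.1286] F [ 0.29 -0.01 -2.21] op 0.017
[[0.9822, 0.1878, 0.0006], [0.1878, -0.9822, 0.0009], [0.0007, -0.0008, -1.0]]
```

View pics/w10a.png

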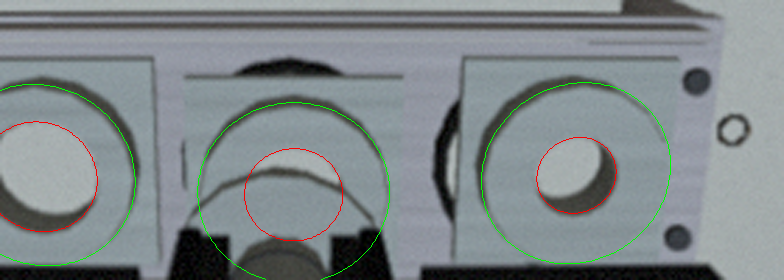

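play_rows --pt "-0.0002 0.0024 0.001 0 0 0.2 10" --pt "0 0 0.001 0 0 0 10" --pt "0 0 0 0 0 0 10"

```text
clock: 13.65
tool_pos: [0.5384, -0.1308, 0.1266]
orientation: [[0.983, 0.185, 0.001], [0.185, -0.983, 0.001], [0.001, -0.001, -1.0]]
contact_force: [0.1, 0.4, -2.3]
opening: 0.0173
```

```bash
python3 q.py .5382 -.1310 .1245
```

```text
t 13.65 pos [ 0.5384 -0.1308  0.1266] F [ 0.12  0.42 -2.28] op 0.0173
noseabs 0.0583 (array([-0.0002,  0.0002,  0.0021]), array([-0.05, -0.06,  0.07])) z [0.0008 0.001 ]
```

play_rows --pt "-0.0002 0.0002 0.001 0 0 0 10" --pt "0 0 0.001 0 0 0 10" --pt "0 0 0.001 0 0 0 10" --pt "0 0 0.001 0 0 0 10" --pt "0 0 0 0 0 0 10"

```text
clock: 14.15
tool_pos: [0.5382, -0.131, 0.1223]
orientation: [[0.983, 0.185, 0.001], [0.185, -0.983, 0.001], [0.001, -0.001, -1.0]]
contact_force: [-0.2, -1.3, -2.6]
opening: 0.0171
```

```bash
python3 q.py .5382 -.1310 .1245
```

```text
t 14.15 pos [ 0.5382 -0.131   0.1223] F [-0.22 -1.31 -2.59] op 0.0171
noseabs 0.054 (array([-0.    , -0.0001, -0.0022]), array([-0.05, -0.06,  0.06])) z [0.0009 0.001 ]
```

play_rows --pt "0 0 0.001 0 0 0 10" --pt "0 0 0.001 0 0 0 10" --pt "0 0 0 0 0 0 10"

```text
clock: 14.45
tool_pos: [0.5383, -0.131, 0.1201]
orientation: [[0.983, 0.185, 0.001], [0.185, -0.983, 0.001], [0.001, -0.001, -1.0]]
contact_force: [-0.1, -0.4, -0.9]
opening: 0.0173
```

```bash
python3 q.py .5382 -.1310 .1225
```

```text
t 14.45 pos [ 0.5383 -0.131   0.1201] F [-0.07 -0.39 -0.85] op 0.0173
noseabs 0.0518 (array([-0.0001, -0.    , -0.0024]), array([-0.05, -0.06,  0.06])) z [0.0009 0.001 ]
```

play_rows --pt "0 0 0.001 0 0 0 10" --pt "0 0 0.001 0 0 0 10" --pt "0 0 0 0 0 0 10"

```text
clock: 14.75
tool_pos: [0.5383, -0.131, 0.1179]
orientation: [[0.983, 0.185, 0.001], [0.185, -0.983, 0.001], [0.001, -0.001, -1.0]]
contact_force: [1.0, 0.2, -2.4]
opening: 0.017
```

```bash
python3 q.py .5382 -.1310 .1205
```

```text
t 14.75 pos [ 0.5383 -0.131   0.1179] F [ 0.96  0.22 -2.42] op 0.017
noseabs 0.0496 (array([-0.0001, -0.    , -0.0026]), array([-0.04, -0.06,  0.07])) z [0.0009 0.001 ]
```

play_rows --pt "0 0 0.001 0 0 0 10" --pt "0 0 0.001 0 0 0 10" --pt "0 0 0.001 0 0 0 10" --pt "0 0 0 0 0 0 10"

```text
clock: 15.15
tool_pos: [0.5383, -0.131, 0.1147]
orientation: [[0.983, 0.185, 0.001], [0.185, -0.983, 0.001], [0.001, -0.001, -1.0]]
contact_force: [0.6, -0.0, -2.2]
opening: 0.0174
```

```bash
python3 q.py .5382 -.1310 .1205
```

```text
t 15.15 pos [ 0.5383 -0.131   0.1147] F [ 0.63 -0.04 -2.21] op 0.0174
noseabs 0.0464 (array([-0.0001, -0.    , -0.0058]), array([-0.05, -0.06,  0.06])) z [0.0009 0.001 ]
```

play_rows --pt "0 0 0.001 0 0 0 10" --pt "0 0 0.001 0 0 0 10" --pt "0 0 0.001 0 0 0 10" --pt "0 0 0 0 0 0 10"

```text
clock: 15.55
tool_pos: [0.5383, -0.131, 0.1114]
orientation: [[0.983, 0.185, 0.001], [0.185, -0.983, 0.001], [0.001, -0.001, -1.0]]
contact_force: [0.5, -1.1, -1.6]
opening: 0.017
```

```bash
python3 q.py .5382 -.1310 .1205
```

```text
t 15.55 pos [ 0.5383 -0.131   0.1114] F [ 0.49 -1.09 -1.55] op 0.017
noseabs 0.0431 (array([-0.0001, -0.    , -0.0091]), array([-0.05, -0.06,  0.06])) z [0.0009 0.001 ]
```

play_rows --pt "0 0 0.002 0 0 0 10" --pt "0 0 0.002 0 0 0 10" --pt "0 0 0.002 0 0 0 10" --pt "0 0 0 0 0 0 10"

```text
clock: 15.95
tool_pos: [0.5382, -0.131, 0.1048]
orientation: [[0.983, 0.185, 0.001], [0.185, -0.983, 0.001], [0.001, -0.001, -1.0]]
contact_force: [-0.5, -0.1, -2.3]
opening: 0.0175
```

play_rows --pt "0 0 0.003 0 0 0 10" --pt "0 0 0.003 0 0 0 10" --pt "0 0 0.003 0 0 0 10" --pt "0 0 0 0 0 0 10"

```text
clock: 16.35
tool_pos: [0.5382, -0.131, 0.0948]
orientation: [[0.983, 0.185, 0.001], [0.185, -0.983, 0.001], [0.001, -0.001, -1.0]]
contact_force: [0.3, 0.0, -2.2]
opening: 0.017
```

```bash
python3 q.py .5382 -.1310 .1205
```

```text
t 16.35 pos [ 0.5382 -0.131   0.0948] F [ 0.34  0.03 -2.2 ] op 0.017
noseabs 0.0265 (array([ 0.    , -0.    , -0.0257]), array([-0.05, -0.05,  0.06])) z [0.0006 0.0011]
```

play_rows --pt "0 0 -0.008 0 0 0 10" --pt "0 0 -0.016 0 0 0 10" --pt "0 0 -0.014 0 0 0 10" --pt "0 0 0 0 0 0 10" --pt "0.001 0.02 0 0 0 0 10" --pt "0.002 0.03 0 0 0 0 10" --pt "0.001 0.011 0 0 0 0 10" --pt "0 0 0 0 0 0 10"

```text
clock: 17.15
tool_pos: [0.5545, -0.1911, 0.1364]
orientation: [[0.982, 0.187, 0.003], [0.187, -0.982, 0.0], [0.003, 0.0, -1.0]]
contact_force: [0.7, -0.1, -1.2]
opening: 0.0174
```

```bash
python3 q.py .5546 -.1925 .1285
```

```text
t 17.15 pos [ 0.5545 -0.1911  0.1364] F [ 0.67 -0.07 -1.17] op 0.0174
noseabs 0.0681 (array([-0.0002,  0.0014,  0.0079]), array([ 0.01, -0.16,  0.17])) z [0.0027 0.0004]
```

play_rows --pt "0 0.001 0.003 0 -0.1 0.1 10" --pt "0 0.0005 0.003 0 0 0 10" --pt "0 0 0 0 0 0 10" --pt "0 0 0 0 0 0 10"

```text
clock: 17.55
tool_pos: [0.5542, -0.1888, 0.1292]
orientation: [[0.982, 0.188, -0.001], [0.188, -0.982, 0.002], [-0.0, -0.002, -1.0]]
contact_force: [-0.4, -0.4, -1.6]
opening: 0.0172
```

```bash
python3 q.py .5546 -.1925 .1265; python3 - <<'E'
from snap import *
snap("w11")
from ov import ov
ov('w11','pics/w11a.png',180,380,160,260,4)
E
```

```text
t 17.55 pos [ 0.5542 -0.1888  0.1292] F [-0.39 -0.38 -1.64] op 0.0172
noseabs 0.0609 (array([-0.0003,  0.0037,  0.0027]), array([-0.12,  0.01,  0.25])) z [-0.0005  0.002 ]
t 17.55 pos [ 0.5542 -0.1888  0.1292] F [-0.39 -0.38 -1.64] op 0.0172
[[0.9821, 0.1882, -0.0005], [0.1882, -0.9821, 0.002], [-0.0001, -0.0021, -1.0]]
```

View pics/w11a.png

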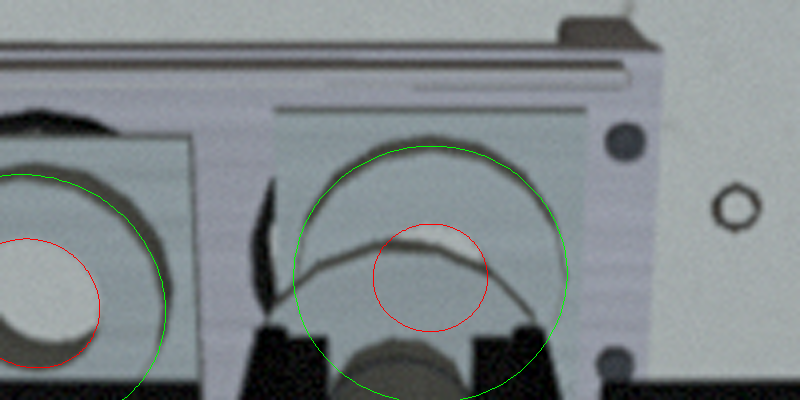

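play_rows --pt "0 0.0037 0.001 -0.1 0 0.2 10" --pt "0 0 0 0 0 0 10" --pt "0 0 0 0 0 0 10"

```text
clock: 17.9
tool_pos: [0.5551, -0.192, 0.1283]
orientation: [[0.983, 0.185, 0.0], [0.185, -0.983, 0.0], [0.0, -0.0, -1.0]]
contact_force: [-0.3, -1.1, -1.7]
opening: 0.0171
```

```bash
python3 q.py .5546 -.1925 .1245
```

```text
t 17.9 pos [ 0.5551 -0.192   0.1283] F [-0.29 -1.07 -1.68] op 0.0171
noseabs 0.06 (array([-0.0006,  0.0004,  0.0038]), array([-0.  , -0.01,  0.09])) z [0.0001 0.0001]
```

play_rows --pt "-0.0006 0.0004 0.0015 0 0 0 10" --pt "0 0 0.001 0 0 0 10" --pt "0 0 0.001 0 0 0 10" --pt "0 0 0 0 0 0 10"

```text
clock: 18.3
tool_pos: [0.5545, -0.1927, 0.1246]
orientation: [[0.983, 0.185, 0.0], [0.185, -0.983, 0.0], [0.0, 0.0, -1.0]]
contact_force: [0.1, 0.3, -1.6]
opening: 0.017
```

```bash
python3 q.py .5546 -.1925 .1245
```

```text
t 18.3 pos [ 0.5545 -0.1927  0.1246] F [ 0.14  0.32 -1.58] op 0.017
noseabs 0.0563 (array([ 0.0001, -0.0002,  0.0001]), array([ 0.  , -0.01,  0.07])) z [0.0002 0.    ]
```

play_rows --pt "0 0 0.001 0 0 0 10" --pt "0 0 0.0005 0 0 0 10" --pt "0 0 0 0 0 0 10"

```text
clock: 18.6
tool_pos: [0.5546, -0.1927, 0.123]
orientation: [[0.983, 0.185, 0.0], [0.185, -0.983, -0.0], [0.0, 0.0, -1.0]]
contact_force: [-0.5, -0.4, -1.2]
opening: 0.0173
```

```bash
python3 q.py .5546 -.1925 .1245
```

```text
t 18.6 pos [ 0.5546 -0.1927  0.123 ] F [-0.51 -0.37 -1.24] op 0.0173
noseabs 0.0547 (array([ 0.    , -0.0002, -0.0015]), array([ 0.  , -0.02,  0.08])) z [ 0.0004 -0.    ]
```

play_rows --pt "0 0 0.001 0 0 0 10" --pt "0 0 0 0 0 0 10" --pt "0 0 0 0 0 0 10"

```text
clock: 18.9
tool_pos: [0.5549, -0.1931, 0.1225]
orientation: [[0.983, 0.185, 0.001], [0.185, -0.983, -0.001], [0.001, 0.001, -1.0]]
contact_force: [-0.6, -0.1, -1.0]
opening: 0.017
```

```bash
python3 q.py .5546 -.1925 .1245
```

```text
t 18.9 pos [ 0.5549 -0.1931  0.1225] F [-0.63 -0.08 -1.02] op 0.017
noseabs 0.0542 (array([-0.0002, -0.0006, -0.002 ]), array([ 0.05, -0.06,  0.06])) z [ 0.0011 -0.0007]
```

play_rows --pt "-0.0002 -0.0005 0.001 0 0 0 10" --pt "0 0 0.0005 0 0 0 10" --pt "0 0 0 0 0 0 10"

```text
clock: 19.2
tool_pos: [0.555, -0.1931, 0.1217]
orientation: [[0.983, 0.185, 0.002], [0.185, -0.983, -0.002], [0.002, 0.002, -1.0]]
contact_force: [-0.9, 0.1, 1.8]
opening: 0.017
```

```bash
python3 q.py .5546 -.1925 .1245
```

```text
t 19.2 pos [ 0.555  -0.1931  0.1217] F [-0.87  0.1   1.79] op 0.017
noseabs 0.0534 (array([-0.0003, -0.0006, -0.0028]), array([ 0.12, -0.12,  0.04])) z [ 0.0024 -0.0016]
```

play_rows --pt "-0.0002 -0.0004 0.001 0 0 0 10" --pt "0 0 0.001 0 0 0 10" --pt "0 0 0 0 0 0 10"

```text
clock: 19.5
tool_pos: [0.5552, -0.193, 0.1205]
orientation: [[0.983, 0.185, 0.004], [0.185, -0.983, -0.002], [0.003, 0.003, -1.0]]
contact_force: [-1.9, -1.1, 5.3]
opening: 0.0174
```

```bash
python3 q.py .5546 -.1925 .1245
```

```text
t 19.5 pos [ 0.5552 -0.193   0.1205] F [-1.86 -1.06  5.31] op 0.0174
noseabs 0.0522 (array([-0.0005, -0.0006, -0.004 ]), array([ 0.17, -0.18,  0.04])) z [ 0.0036 -0.0024]
```

play_rows --pt "0 0 -0.006 0 0 0 10" --pt "0 0 -0.01 0 0 0 10" --pt "0 0 0 0 0 0 10" --pt "0 0 0 0 0 0 10"

```text
clock: 19.9
tool_pos: [0.5546, -0.1921, 0.1368]
orientation: [[0.983, 0.185, 0.002], [0.185, -0.983, -0.001], [0.002, 0.001, -1.0]]
contact_force: [0.9, 0.4, -1.2]
opening: 0.0168
```

```bash
python3 q.py .5382 -.1310 .1365; python3 - <<'E'
from snap import *
o,m,p,d=snap("w12")
cv2.imwrite("pics/w12a.png",cv2.resize(p[160:330,200:360],None,fx=3.5,fy=3.5,interpolation=cv2.INTER_CUBIC))
E
```

```text
t 19.9 pos [ 0.5546 -0.1921  0.1368] F [ 0.85  0.38 -1.25] op 0.0168
noseabs 0.0685 (array([-0.0048, -0.0631,  0.0002]), array([ 0.08, -0.11,  0.06])) z [ 0.0021 -0.001 ]
t 19.9 pos [ 0.5546 -0.1921  0.1368] F [ 0.85  0.38 -1.25] op 0.0168
[[0.9827, 0.185, 0.0021], [0.185, -0.9827, -0.001], [0.0019, 0.0013, -1.0]]
```

View pics/w12a.png

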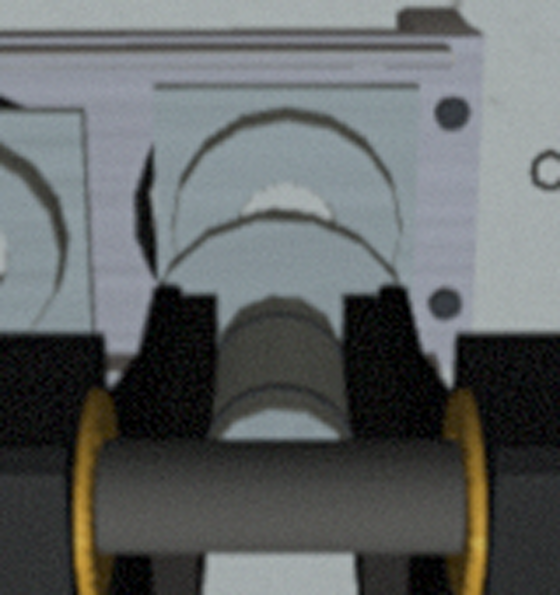

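play_rows --pt "-0.001 -0.02 0 0 -0.1 0 10" --pt "-0.002 -0.03 0 0 0 0 10" --pt "-0.001 -0.012 0 0 0 0 10" --pt "0 0 0 0 0 0 10" --pt "0 0 0 0 0 0 10"

```text
clock: 20.45
tool_pos: [0.5379, -0.129, 0.1356]
orientation: [[0.983, 0.185, -0.001], [0.185, -0.983, -0.001], [-0.001, 0.001, -1.0]]
contact_force: [0.1, -0.0, -2.4]
opening: 0.0174
```

```bash
python3 q.py .5382 -.1310 .1275
```

```text
t 20.45 pos [ 0.5379 -0.129   0.1356] F [ 0.12 -0.04 -2.42] op 0.0174
noseabs 0.0673 (array([-0.0001,  0.002 ,  0.0081]), array([0.05, 0.06, 0.08])) z [-0.0008 -0.0011]
```

play_rows --pt "0 0.0022 0.004 0 0 0 10" --pt "0 0 0.003 0 0 0 10" --pt "0 0 0 0 0 0 10"

```text
clock: 20.75
tool_pos: [0.5385, -0.1339, 0.1278]
orientation: [[0.983, 0.182, -0.001], [0.182, -0.983, -0.002], [-0.001, 0.002, -1.0]]
contact_force: [0.0, -0.5, -1.3]
opening: 0.0173
```

```bash
python3 q.py .5382 -.1310 .1185
```

```text
t 20.75 pos [ 0.5385 -0.1339  0.1278] F [ 0.03 -0.49 -1.31] op 0.0173
noseabs 0.0595 (array([ 0.0002, -0.003 ,  0.0092]), array([ 0.09,  0.07, -0.09])) z [-0.0009 -0.0017]
```

Overshot by 3 mm in y; correcting while above the ring.

play_rows --pt "0 -0.003 0 0.1 0.1 -0.1 10" --pt "0 0 0 0 0 0 10" --pt "0 0 0 0 0 0 10"

```text
clock: 21.05
tool_pos: [0.5379, -0.1317, 0.1273]
orientation: [[0.983, 0.183, 0.0], [0.183, -0.983, 0.001], [0.0, -0.001, -1.0]]
contact_force: [-0.1, -0.2, -1.0]
opening: 0.0173
```

```bash
python3 q.py .5382 -.1310 .1185
```

```text
t 21.05 pos [ 0.5379 -0.1317  0.1273] F [-0.06 -0.17 -0.95] op 0.0173
noseabs 0.059 (array([ 0.0005, -0.0007,  0.0088]), array([-0.04, -0.01, -0.08])) z [0.     0.0008]
```

play_rows --pt "0.0004 -0.0006 0.001 0 0 0 10" --pt "0 0 0.001 0 0 0 10" --pt "0 0 0.001 0 0 0 10" --pt "0 0 0.001 0 0 0 10" --pt "0 0 0.001 0 0 0 10" --pt "0 0 0 0 0 0 10"

```text
clock: 21.65
tool_pos: [0.5383, -0.131, 0.1221]
orientation: [[0.983, 0.183, 0.0], [0.183, -0.983, 0.001], [0.001, -0.0, -1.0]]
contact_force: [1.0, -0.9, -1.6]
opening: 0.0175
```

```bash
python3 q.py .5382 -.1310 .1185
```

```text
t 21.65 pos [ 0.5383 -0.131   0.1221] F [ 1.02 -0.95 -1.63] op 0.0175
noseabs 0.0538 (array([-0.0001,  0.    ,  0.0036]), array([-0.03, -0.03, -0.06])) z [0.0004 0.0006]
```

play_rows --pt "0 0 0.0015 0 0 0 10" --pt "0 0 0.0015 0 0 0 10" --pt "0 0 0 0 0 0 10"

```text
clock: 21.95
tool_pos: [0.5383, -0.131, 0.1188]
orientation: [[0.983, 0.183, 0.0], [0.183, -0.983, 0.001], [0.001, -0.0, -1.0]]
contact_force: [-0.7, -0.4, -2.1]
opening: 0.0175
```

```bash
python3 q.py .5382 -.1310 .0920
```

```text
t 21.95 pos [ 0.5383 -0.131   0.1188] F [-0.75 -0.42 -2.11] op 0.0175
noseabs 0.0505 (array([-0.0001,  0.    ,  0.0268]), array([-0.03, -0.03, -0.07])) z [0.0004 0.0005]
```

play_rows --pt "0 0 0.002 0 0 0 10" --pt "0 0 0.003 0 0 0 10" --pt "0 0 0.003 0 0 0 10" --pt "0 0 0.003 0 0 0 10" --pt "0 0 0.003 0 0 0 10" --pt "0 0 0 0 0 0 10"

```text
clock: 22.55
tool_pos: [0.5381, -0.131, 0.1033]
orientation: [[0.983, 0.183, -0.0], [0.183, -0.983, 0.001], [0.0, -0.001, -1.0]]
contact_force: [-0.9, -0.5, -2.8]
opening: 0.0176
```

play_rows --pt "0 0 0.002 0 0 0 10" --pt "0 0 0.002 0 0 0 10" --pt "0 0 0.002 0 0 0 10" --pt "0 0 0.001 0 0 0 10" --pt "0 0 0 0 0 0 10"

```text
clock: 23.05
tool_pos: [0.5382, -0.131, 0.0957]
orientation: [[0.983, 0.183, 0.0], [0.183, -0.983, 0.001], [0.0, -0.001, -1.0]]
contact_force: [-0.2, 0.7, -2.8]
opening: 0.017
```

```bash
python3 q.py .5382 -.1310 .0920
```

```text
t 23.05 pos [ 0.5382 -0.131   0.0957] F [-0.25  0.67 -2.83] op 0.017
noseabs 0.0274 (array([-0.    ,  0.    ,  0.0037]), array([-0.04, -0.01, -0.07])) z [0.0001 0.0007]
```

play_rows --pt "0 0 0.001 0 0 0 10" --pt "0 0 0.001 0 0 0 10" --pt "0 0 0.001 0 0 0 10" --pt "0 0 0 0 0 0 10"

```text
clock: 23.45
tool_pos: [0.5384, -0.131, 0.0927]
orientation: [[0.983, 0.183, 0.0], [0.183, -0.983, 0.001], [0.001, -0.0, -1.0]]
contact_force: [-0.5, 0.3, -2.2]
opening: 0.0173
```

```bash
python3 q.py .5382 -.1310 .0920
```

```text
t 23.45 pos [ 0.5384 -0.131   0.0927] F [-0.55  0.3  -2.24] op 0.0173
noseabs 0.0244 (array([-0.0002, -0.    ,  0.0007]), array([-0.03, -0.03, -0.07])) z [0.0005 0.0006]
```

play_rows --pt "0 0 0.001 0 0 0 10" --pt "0 0 0.0005 0 0 0 10" --pt "0 0 0 0 0 0 10"

```text
clock: 23.75
tool_pos: [0.5384, -0.131, 0.0913]
orientation: [[0.983, 0.183, 0.001], [0.183, -0.983, 0.0], [0.001, -0.0, -1.0]]
contact_force: [-0.4, -0.5, 0.0]
opening: 0.0169
```

```bash
python3 q.py .5382 -.1310 .0920
```

```text
t 23.75 pos [ 0.5384 -0.131   0.0913] F [-0.41 -0.53  0.03] op 0.0169
noseabs 0.023 (array([-0.0002, -0.    , -0.0007]), array([-0.02, -0.04, -0.07])) z [0.0006 0.0005]
```

play_rows --pt "0 0 0 0 0 0 50" --pt "0 0 0 0 0 0 50" --pt "0 0 0 0 0 0 50" --pt "0 0 0 0 0 0 50" --pt "0 0 0 0 0 0 50"

```text
clock: 24.25
tool_pos: [0.5391, -0.1311, 0.092]
orientation: [[0.983, 0.183, 0.002], [0.183, -0.983, 0.0], [0.002, 0.0, -1.0]]
contact_force: [-0.2, 0.5, 0.5]
opening: 0.0424
```

```bash
python3 q.py .5382 -.1310 .0920; python3 - <<'E'
from snap import *
o,m,p,d=snap("w13")
cv2.imwrite("pics/w13a.png",cv2.resize(p[160:330,200:360],None,fx=3.5,fy=3.5,interpolation=cv2.INTER_CUBIC))
E
```

```text
t 24.25 pos [ 0.5391 -0.1311  0.092 ] F [-0.25  0.48  0.5 ] op 0.0424
noseabs 0.0237 (array([-0.0009, -0.0003, -0.    ]), array([ 0.02, -0.13, -0.07])) z [0.0022 0.0001]
t 24.25 pos [ 0.5391 -0.1311  0.092 ] F [-0.25  0.48  0.5 ] op 0.0424
[[0.9831, 0.1828, 0.0022], [0.1828, -0.9831, 0.0001], [0.0022, 0.0003, -1.0]]
```

View pics/w13a.png

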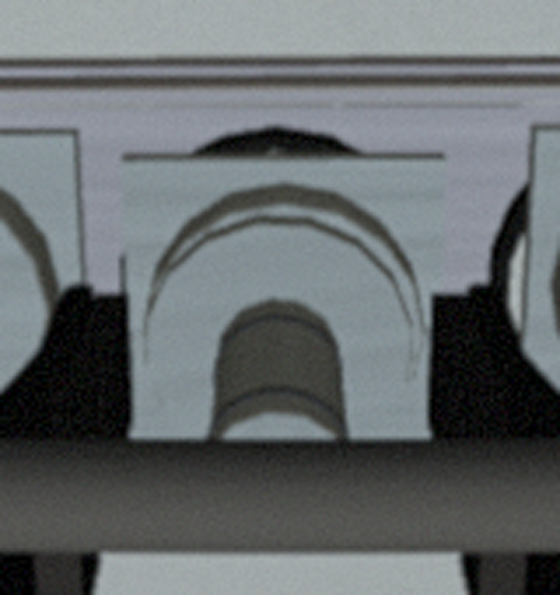

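Released cleanly; the flange sits on the ring. Retracting straight up.

play_rows --pt "0 0 -0.008 0 0 0 50" --pt "0 0 -0.02 0 0 0 50" --pt "0 0 -0.03 0 0 0 50" --pt "0 0 -0.04 0 0 0 50" --pt "0 0 -0.04 0 0 0 50" --pt "0 0 -0.02 0 0 0 50" --pt "0 0 0 0 0 0 50" --pt "0 0 0 0 0 0 50"

```text
clock: 25.1
tool_pos: [0.5381, -0.1303, 0.2592]
orientation: [[0.983, 0.184, 0.003], [0.184, -0.983, 0.001], [0.003, -0.0, -1.0]]
contact_force: [0.6, 0.5, 0.2]
opening: 0.0437
```

```bash
python3 - <<'E'
from snap import *
o,m,p,d=snap("w14")
print(proj(m,[[.5373,-.1312,.060],[.5373,-.1312,.096]]).round(1))
# flange & grip-top heights from depth
vv,uu=np.mgrid[120:300,180:400]; P=atd(m,np.c_[uu.ravel(),vv.ravel()],d[120:300,180:400].ravel())
r=np.hypot(P[:,0]-.5373,P[:,1]+.1312)
a=P[(r<.018)&(P[:,2]>.052)&(P[:,2]<.07)]; b=P[(r<.013)&(P[:,2]>.085)&(P[:,2]<.11)]
for q in (a,b): print(len(q),np.median(q[:,2]).round(4),q.mean(0).round(4))
# plane of flange
A=np.c_[a[:,:2],np.ones(len(a))]; print("flange slope",np.linalg.lstsq(A,a[:,2],rcond=None)[0][:2].round(3))
cv2.imwrite("pics/w14a.png",cv2.resize(p[130:270,150:420],None,fx=2.9,fy=2.9,interpolation=cv2.INTER_CUBIC))
p,d=vision.capture("scene"); cv2.imwrite("pics/s2.png",cv2.resize(p[150:280,190:350],None,fx=4.6,fy=4.6,interpolation=cv2.INTER_CUBIC))
E
```

```text
t 25.1 pos [ 0.5381 -0.1303  0.2592] F [0.58 0.45 0.18] op 0.0437
[[0.9829, 0.1841, 0.0027], [0.1841, -0.9829, 0.0005], [0.0027, -0.0, -1.0]]
[[281.2 184.2]
 [281.4 193.6]]
650 0.0609 [ 0.5416 -0.1311  0.0611]
366 0.0965 [ 0.5379 -0.13    0.0958]
flange slope [0.002 0.004]
```

View pics/w14a.png

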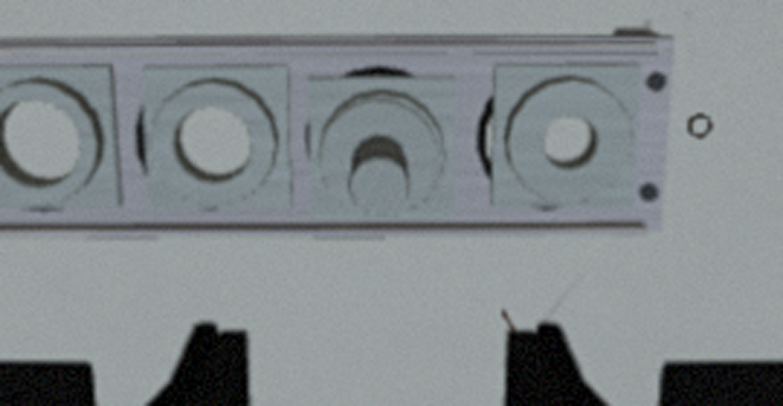

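View pics/s2.png

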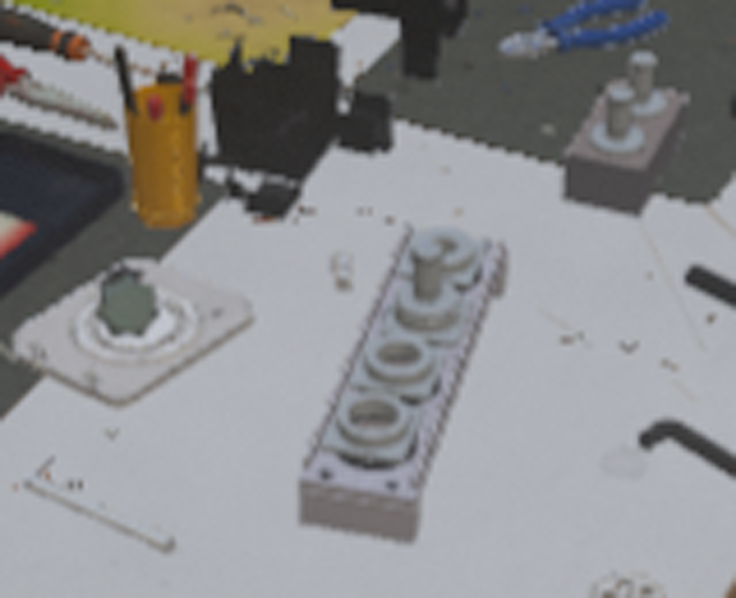

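```bash
python3 -c "
from rig import job
print(job.finish_job())"
```

```text
the job is handed in; nothing more can be done
None
```

The lone pin is sized at 20 mm. It now stands fully home in the third ring (22 mm bore), and the job was handed in at about 25 s of the 72 s limit.

**Feeling the rings:**

| Ring | Bore | Result |
|---|---|---|
| 1 | 30 mm | Passed about 29 mm deep, with no push-back in the readings |
| 2 | 26 mm | Passed about 29 mm deep, with no push-back in the readings |
| 3 | 22 mm | Passed about 29 mm deep, with no push-back in the readings |
| 4 | 18 mm | Stopped the nose just below its top |

At ring 4 I pressed to about 7 N and let the ring sink about 1.3 mm, then backed off. I read the force at the end of each move rather than continuously, and the highest load I saw was that 7 N, against the 22 N limit.

**Last checks:**
- **Seating:** I lowered the pin into ring 3 until the shoulder took its weight, released it and lifted clear.
- **Height:** the flange top measured 60.9 mm against 60 expected. The grip top measured 96.5 mm against 96 expected.
- **Level:** the flange slope is under 0.5 %.
- **Rest of the scene:** the two pins in the double rest are still in place, the gripper is open about 16 cm above the pin, and nothing else was moved.

**Disagreements:** ring positions from the top camera and the wrist camera differed by 2–4 mm. I used the wrist camera, and its ring outlines fitted every later close-up. I also overshot ring 3 by 3 mm on the way back and corrected it while still above the ring, before lowering the pin.

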